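Latch the curing case on the mending table

TASK

Close the draw latch of the sage-green curing case, the one with the mended saucer under its clear lid: tip the latch's red-tabbed claw over so that it hooks over the brass keeper on the lid, and only then push the black lever over backwards, away from the keeper, and press it down flat past centre so that the claw stays hooked and the latch stays shut by itself. Do not touch the indigo case.

Things in the scene. Friction and masses are not known exactly. Their poses are not given: they have to be found in the camera images.
- case: Sage-green curing case with a mended saucer under its clear lid, fixed to the table, 270 x 170 mm, 60 mm high, yaw up to 0.45 rad; it may be the left or the right case. Origin on its centre line at table level, 115 mm from the lever end, 155 mm from the lid end. x runs along the latch from lever to keeper (away from the robot at yaw 0), z up. The lid is sprung and gives 3 mm towards the lever.
- keeper (a point): Top of the brass hook on the lid, 73 mm above the table, 13 mm above the lid, 16 mm wide; axes as case. The point lies on the post's +x face, from which a lip 4 mm thick and 5 mm long sticks out to +x. The claw's bar belongs in the 9 mm gap under that lip.
- claw_bar (a point): Middle of the bar of the claw, a wire loop (wires 5 mm thick, 28 mm apart). x: from its hinge, 72 mm back on the lever, to the bar; z: upper side; y: case y. Past the bar a red tab, 28 wide, 24 long, bends 28 deg to +z. It starts 68 to 88 deg above level, held by light friction; pushed from the lever's side over to the keeper (0.3 N) it falls below about 60 deg, bar on the lid just past the lip.
- lever_tip (a point): Tip of the black-gripped lever, 16 mm wide, 9 mm thick. z: from pivot to tip; x: the side that faces the keeper while it stands. The pivot is 65 mm back along -z, 70 mm above the table, 52.5 mm from keeper towards the case's -x. The claw hinges on it 20 mm from the pivot, so swinging the lever with the claw unhooked lifts the claw up and back.
- lever (a joint): Lever angle (rad): 0 upright, growing as it swings away from the keeper, 1.57 flat on its stop, shut. Starts between -0.15 and 0.1; stays where it is left. With the claw hooked it resists with about 3 N at the grip up to dead centre at about 1.4, then pulls itself shut.
- spare_case: The indigo case: same size and same open latch, empty, to be left alone. Origin and axes as case; its lever stands 30 mm from the origin towards -x and its raised claw reaches 185 mm above the table.

How it is judged:
By the outcome, as a careful person would: the job done as asked, in the order asked, and still so for the second after the job is handed in, with the robot touching nothing.
It also fails if it takes over 40 s, if anything falls off the work surface, if the arm or the gripper's body presses on something with over 40 N, if the wrist force passes 120 N, or if a joint passes its speed limit or range.

ROBOT

A 6-joint arm with a two-finger parallel gripper is mounted at the origin on the work surface. World frame = base frame: x ahead of the robot, y to its left, z up, the work surface at z = 0. Lengths are in m, angles in rad, forces in N, time in s.
With the tool pointing down it reaches from about 0.275 to 0.85 m from the base axis. Payload 19 kg.
Tool frame: the origin (TCP) lies on the centre line of the jaws, within the pads' length; the fingertips stand 19 mm ahead of it and the grasp point (between the pads) is the TCP; z points along the fingers, y is the direction in which the jaws open and shut (so a half turn about z gives the same grasp; the last joint's range is limited). The gripper opens to 85 mm and grips with 20 to 120 N. Pads are 22 mm wide; open, the fingers measure 114 mm over their backs; the gripper's body (76 mm by 85 mm) begins 54 mm behind the grasp point. The pads swing forward as they close: fully open they stand 13 mm farther back than shut.
Start: joints at [1.186, 0.15, 1.437, -0, 1.554, -0.134], TCP at [0.143, 0.557, 0.25] pointing down, gripper open.
Joint ranges: [-2.8, 2.8], [-0.68, 2.1], [0.12, 2.68], [-1.39, 4.53], [0.16, 2.79], [-2.81, 2.81]. Speed limits (rad/s): [1.89, 1.89, 2.22, 3.01, 3.01, 3.01].

INTERFACE

Orientations are given as [roll, pitch, yaw] about the fixed x, y, z axes, in that order (R = Rz(yaw) Ry(pitch) Rx(roll)).
In Python, from cell import env, viewer, job gives the robot as it stands.
- The arm moves only by the shell command python3 -m jog 'ROWS'. ROWS is a JSON object of lists of equal length, an entry for each row: "rotation": the turn, a rotation vector about the tool's x, y, z in rad, a list of three; "travel": the shift along the tool's x, y, z in mm, a list of three; "gripper": the closure in counts, from 0 (fully open) to 255 (shut). In form: {"rotation": [[ax, ay, az], ...], "travel": [[x, y, z], ...], "gripper": [gripper, ...]}. A call has 1 to 12 rows; each row is the pose to reach, as a shift and turn from the pose commanded when the call began, along the tool's axes at that moment; what a row does not reach only later rows make up. A row lasts 1/10 s, in which the tool goes at most 50 mm and 8.59 degrees, less where a joint would pass 70% of its speed; a pose out of reach is approached as far as the arm can. A call with a gripper value outside its range is refused whole. The fingers move at their own pace and stop on an object; the grip force is fixed at half the most. Time passes only in rows, so rows that repeat a pose let the fingers close. It gives the time, the measured TCP pose, the force and the opening at its end, in the units of the state.
- env.state(): the state, without advancing time (a new reading comes with each control period).
- viewer.read_camera(name): name is "scene" or "top"; returns a dict with "img" (420x560x3 uint8, red, green, blue), "vertical_fov" (degrees; the focal length in pixels is half the picture's height over the tangent of half this angle, whatever the lens; pixels are square), "cx", "cy" (the principal point, pixels), "R" (3x3) and "t" (3): a world point X has camera coordinates R X + t. Camera axes: x right, y down, z forward; pixel columns grow to the right and rows downward; lengths in m; the calibration is good to about 2 mm. A picture is of the moment at which its call begins. There is no depth.
- job.job_done(): hands the job in, once; it reports no verdict.
The state is a dict: "time": time; "q": joint angles; "joint_vel": joint speeds; "joint_efforts": joint torques, N m; "ee_pos": TCP position; "ee_rot": TCP orientation; "force": force on the tool from outside, world axes, zero at the start; "ft_torque": the same for the moment, N m; "grip_width": finger opening in m.
Only numpy, scipy, OpenCV 4.12 (cv2) and the standard library are available. Lean on these libraries where they do the work, as an engineer would, in place of code of your own. Each camera call takes 0.05 s, during which the arm holds its last target. There are 200 camera calls.

## Working session

There is one attempt and no reset: what is moved stays moved. The work goes in short steps, Python scripts to look and compute and a shell command to move; the robot and the scene stay as the last step left them, time stands still between calls to the robot, and variables do not carry over. Pictures are saved under pics/ and viewed, about 8 in all and at most 12, crops included, and the job is handed in when it is done.

```bash
mkdir -p pics; ls
python3 - <<'E'
from cell import env, viewer, job
import cv2, numpy as np, pickle
s=env.state(); print({k:np.round(v,3) for k,v in s.items()})
for n in ("scene","top"):
    c=viewer.read_camera(n); pickle.dump(c,open(f"pics/{n}0.pkl","wb"))
    cv2.imwrite(f"pics/{n}0.png",c["img"][:,:,::-1])
    print(n,c["vertical_fov"],c["cx"],c["cy"],np.round(c["R"],3).tolist(),np.round(c["t"],3), c.keys())
E
```

```text
pics
{'time': np.float64(0.0), 'q': array([ 1.186,  0.151,  1.438,  0.   ,  1.554, -0.134]), 'joint_vel': array([-0.002, -0.002, -0.001,  0.001,  0.001,  0.001]), 'joint_efforts': array([ 0.0000e+00, -7.1305e+01, -5.7087e+01,  0.0000e+00,  9.0000e-03,
        0.0000e+00]), 'ee_pos': array([0.143, 0.557, 0.25 ]), 'ee_rot': array([-3.14 , -0.   ,  2.891]), 'force': array([ 0.79 ,  1.003, -0.581]), 'ft_torque': array([-0.013, -0.022,  0.006]), 'grip_width': np.float64(0.086)}
scene 47.619088461515936 270.3800736347949 219.7678477476663 [[-0.194, 0.981, 0.017], [0.606, 0.134, -0.784], [-0.772, -0.141, -0.62]] [ 0.11  -0.274  1.352] dict_keys(['img', 'vertical_fov', 'cx', 'cy', 'R', 't'])
top 44.43762990701447 280.9633485700563 222.38041970171113 [[-0.075, -0.997, 0.004], [-0.976, 0.072, -0.204], [0.203, -0.019, -0.979]] [0.027 0.566 0.837] dict_keys(['img', 'vertical_fov', 'cx', 'cy', 'R', 't'])
```

View pics/scene0.png

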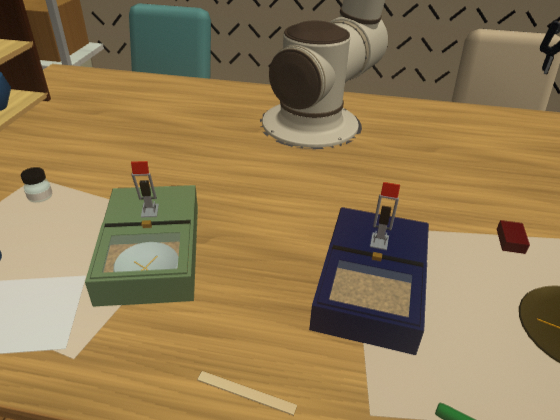

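View pics/top0.png

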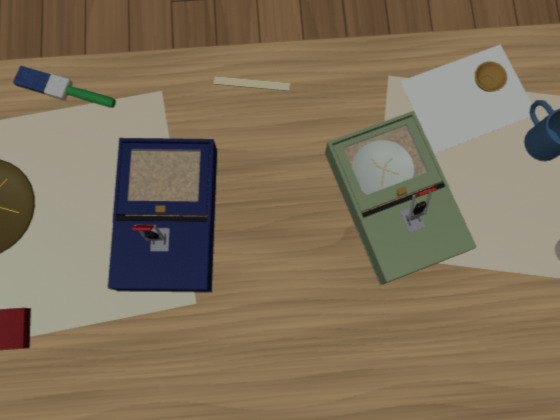

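The scene shows the green case on the image left at about (147,245) and the indigo case on the right. In the top view green is on the right: red tab (425,192), brass keeper (402,191), black lever (419,209). The arm is out of view. Next I measure with masks.

```bash
cat > h.py <<'E'
import numpy as np, cv2, pickle
def K(c):
    f=c["img"].shape[0]/2/np.tan(np.radians(c["vertical_fov"])/2); return f
def ray(c,uv):
    f=K(c); d=np.array([(uv[0]-c["cx"])/f,(uv[1]-c["cy"])/f,1.]); R=np.array(c["R"]); t=np.array(c["t"])
    return -R.T@t, R.T@d
def onz(c,uv,z):
    o,d=ray(c,uv); return o+d*(z-o[2])/d[2]
def tri(c1,u1,c2,u2):
    o1,d1=ray(c1,u1);o2,d2=ray(c2,u2)
    s=np.linalg.lstsq(np.c_[d1,-d2],o2-o1,rcond=None)[0]
    a=o1+s[0]*d1;b=o2+s[1]*d2
    return (a+b)/2,np.linalg.norm(a-b)
def proj(c,X):
    p=np.array(c["R"])@X+np.array(c["t"]);f=K(c);return np.array([p[0]/p[2]*f+c["cx"],p[1]/p[2]*f+c["cy"]])
E
python3 - <<'E'
from h import *
T=pickle.load(open("pics/top0.pkl","rb"));S=pickle.load(open("pics/scene0.pkl","rb"))
a=cv2.resize(T["img"][100:290,315:485],None,fx=4,fy=4,interpolation=2)[:600]
b=cv2.resize(T["img"][170:245,380:450],None,fx=8,fy=8,interpolation=cv2.INTER_CUBIC)
s=cv2.resize(S["img"][155:245,100:200],None,fx=6.666,fy=6.666,interpolation=cv2.INTER_CUBIC)[:600]
b=b[:,:]; s2=cv2.resize(S["img"][157:232,112:187],(600,600),interpolation=cv2.INTER_CUBIC)[:,160:400]
im=np.hstack([b,s2]); print(im.shape)
cv2.imwrite("pics/crop1.png",im[:,:,::-1])
for n,c,(y0,y1,x0,x1) in (("T",T,(100,290,315,485)),("S",S,(150,310,85,210))):
    g=c["img"][y0:y1,x0:x1]; h=cv2.cvtColor(g,cv2.COLOR_RGB2HSV)
    for m,lo,hi in (("green",(38,40,20),(85,255,255)),("red",(0,170,90),(6,255,255)),("brass",(11,150,90),(22,255,230)),("black",(0,0,0),(180,255,35))):
        k=cv2.inRange(h,lo,hi); nn,l,st,ce=cv2.connectedComponentsWithStats(k)
        for i in sorted(range(1,nn),key=lambda i:-st[i,4])[:3]:
            pts=np.argwhere(l==i)[:,::-1].astype(np.float32)+[x0,y0]
            r=cv2.minAreaRect(pts.astype(np.float32))
            if st[i,4]>6: print(n,m,st[i,4],np.round(ce[i]+[x0,y0],1),np.round(cv2.boxPoints(r),1).tolist())
E
```

```text
(600, 800, 3)
T green 10190 [401.2 208.9] [[321.8999938964844, 144.3000030517578], [416.79998779296875, 105.0], [475.6000061035156, 246.89999389648438], [380.79998779296875, 286.20001220703125]]
T green 86 [420.4 199.3] [[411.5, 199.39999389648438], [426.5, 192.8000030517578], [429.29998779296875, 199.10000610351562], [414.29998779296875, 205.6999969482422]]
T red 46 [426.1 191.3] [[415.5, 193.8000030517578], [434.5, 186.6999969482422], [435.3999938964844, 189.10000610351562], [416.5, 196.1999969482422]]
T black 163 [387.1 205.4] [[362.29998779296875, 213.10000610351562], [411.0, 194.89999389648438], [412.0, 197.6999969482422], [363.3999938964844, 216.0]]
T black 88 [418.9 208. ] [[411.0, 210.0], [421.5, 199.5], [427.0, 205.0], [416.5, 215.5]]
T black 26 [439.5 185.4] [[435.70001220703125, 185.10000610351562], [442.6000061035156, 182.8000030517578], [443.6000061035156, 185.8000030517578], [436.70001220703125, 188.10000610351562]]
S green 8385 [144.7 248.2] [[85.0, 186.0], [195.0, 186.0], [195.0, 305.0], [85.0, 305.0]]
S green 18 [151.3 192.9] [[149.6999969482422, 188.10000610351562],
[... 159 characters left out ...]
0517578, 188.1999969482422], [139.6999969482422, 187.8000030517578], [142.3000030517578, 196.89999389648438], [140.89999389648438, 197.3000030517578]]
S red 186 [139.3 167.4] [[131.0, 162.0], [147.0, 162.0], [147.0, 173.0], [131.0, 173.0]]
S brass 254 [185.5 155.5] [[163.0, 150.0], [209.0, 150.0], [209.0, 169.0], [163.0, 169.0]]
S brass 84 [201.3 185.5] [[190.10000610351562, 183.1999969482422], [197.60000610351562, 174.39999389648438], [213.3000030517578, 187.8000030517578], [205.6999969482422, 196.60000610351562]]
S brass 60 [146.1 223.9] [[142.0, 221.0], [150.0, 221.0], [150.0, 227.0], [142.0, 227.0]]
S black 32 [144.9 191.8] [[142.0, 187.0], [149.0, 187.0], [149.0, 195.0], [142.0, 195.0]]
```

View pics/crop1.png

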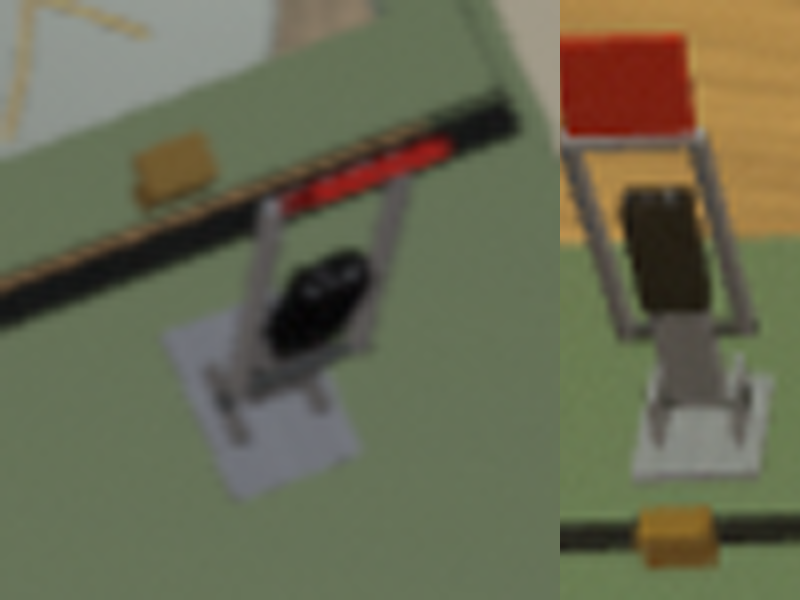

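Run:
```python
from h import *
T=pickle.load(open("pics/top0.pkl","rb"));S=pickle.load(open("pics/scene0.pkl","rb"))
a=onz(T,(362.8,214.5),.06);b=onz(T,(443,184.3),.06); d=a-b; print("gap",a,b,"yaw",np.arctan2(-d[0],d[1]))
h=cv2.cvtColor(T["img"],cv2.COLOR_RGB2HSV); k=cv2.inRange(h,(38,40,20),(85,255,255)); k[:, :315]=0;k[:100]=0;k[290:]=0;k[:,485:]=0
cn=max(cv2.findContours(k,0,2)[0],key=cv2.contourArea); hull=cv2.convexHull(cn); q=cv2.approxPolyDP(hull,6,True)[:,0]
for p in q: print("corner",p,onz(T,p,.06).round(4))
yaw=np.arctan2(-d[0],d[1]); ex=np.array([np.cos(yaw),np.sin(yaw),0]); ey=np.array([-ex[1],ex[0],0])
kt,e=tri(T,(402,190.5),S,(146.6,222.3)); print("keeper tri",kt,e, onz(T,(402,190.5),.073),onz(S,(146.6,222.3),.073))
kp=onz(T,(402,190.5),.073)
for n,u,v in (("bar",(422,194.2),(141.7,174.3)),("tip",(422.5,202.5),(144.9,180.9)),("barL",(414,195.7),(133.5,174.6)),("barR",(430,192.5),(150,174.3)),("hingeL",(410.5,218),(141.5,198)),("hingeR",(426,213),(155.5,198))):
    X,e=tri(T,u,S,v); r=X-kp; print(n,X.round(4),"err",round(e,4),"rel keeper x,y",(r@ex).round(4),(r@ey).round(4))
piv=kp-.0525*ex; piv[2]=.07; print("pivot",piv,ex,ey, proj(T,piv),proj(S,piv))
```

```text
gap [ 0.56917578 -0.15832231  0.06      ] [ 0.61313242 -0.30562384  0.06      ] yaw 0.28999987508573666
corner [413 111] [ 0.7547 -0.2703  0.06  ]
corner [475 246] [ 0.4995 -0.3454  0.06  ]
corner [380 283] [ 0.4485 -0.1747  0.06  ]
corner [326 150] [ 0.6918 -0.1052  0.06  ]
corner [330 141] [ 0.7083 -0.114   0.06  ]
keeper tri [ 0.60352007 -0.22724099  0.07292382] 0.0023967454830076595 [ 0.60388035 -0.22842312  0.073     ] [ 0.6037415  -0.22585749  0.073     ]
bar [ 0.5738 -0.2356  0.1574] err 0.0016 rel keeper x,y -0.0308 0.0018
tip [ 0.5644 -0.2387  0.1374] err 0.0055 rel keeper x,y -0.0407 0.0014
barL [ 0.5774 -0.2361  0.1552] err 0.0239 rel keeper x,y -0.0276 0.0002
barR [ 0.571  -0.2343  0.1601] err 0.0274 rel keeper x,y -0.0332 0.0038
hingeL [ 0.5547 -0.2432  0.0879] err 0.0207 rel keeper x,y -0.0514 -0.0001
hingeR [ 0.5524 -0.2425  0.0941] err 0.0308 rel keeper x,y -0.0534 0.0013
pivot [ 0.55357255 -0.2434356   0.07      ] [0.95824391 0.28595211 0.        ] [-0.28595211  0.95824391  0.        ] [413.82192292 218.4862675 ] [148.47763311 206.38301947]
```

```bash
python3 -m jog '{"rotation":[[0,0,0.15],[0,0,0.3],[0,0,0.45],[0,0,0.6],[0,0,0.75],[0,0,0.9],[0,0,1.05],[0,0,1.2],[0,0,1.3],[0,0,1.3]],"travel":[[-20,-25,-25],[-50,-62,-50],[-80,-98,-50],[-110,-135,-50],[-140,-172,-50],[-170,-209,-50],[-200,-246,-50],[-230,-283,-50],[-260,-320,-50],[-282,-346,-50]],"gripper":[255,255,255,255,255,255,255,255,255,255]}'
python3 -c "
from h import *
from cell import env
s=env.state();print(s)
from scipy.spatial.transform import Rotation as Ro
R=Ro.from_euler('xyz',s['ee_rot']).as_matrix();print(R.T@(np.array([.5175,-.2534,.30])-s['ee_pos'])*1000, Ro.from_matrix(R.T@Ro.from_euler('xyz',[np.pi,0,.288]).as_matrix()).as_rotvec())"
```

```text
time: 1.1
ee_pos: [0.3304, 0.1495, 0.3003]
ee_rot: [3.141, 0.0, 1.586]
force: [0.8, -0.0, 0.2]
grip_width: -0.0005
{'time': 1.1, 'q': array([ 2.11785445e-01, -3.19478972e-01,  1.77035747e+00, -4.19654637e-04,
        1.69044198e+00,  1.96943059e-01]), 'joint_vel': array([-9.17141681e-01, -2.62830023e-03,  3.89670271e-03,  6.71920040e-03,
       -8.84202199e-04, -1.00004684e+00]), 'joint_efforts': array([ 10.42019874, -30.42528391, -56.90373302,  -0.26441099,
         0.39471055,   5.00225544]), 'ee_pos': array([0.33037784, 0.14946024, 0.30028764]), 'ee_rot': array([3.14124420e+00, 3.55326772e-04, 1.58558850e+00]), 'force': array([ 0.78353645, -0.03357004,  0.20602763]), 'ft_torque': array([ 0.07837967, -0.02708134,  0.02742842]), 'grip_width': -0.000531845991282823}
[-405.58388639  181.14256645    0.49487477] [5.28666394e-04 7.79378771e-05 1.29758854e+00]
```

```bash
python3 -m jog '{"rotation":[[0,0,0.15],[0,0,0.3],[0,0,0.45],[0,0,0.6],[0,0,0.75],[0,0,0.9],[0,0,1.05],[0,0,1.2],[0,0,1.3],[0,0,1.3],[0,0,1.3]],"travel":[[-40,18,0],[-85,38,0],[-128,57,0],[-170,76,0],[-213,95,0],[-255,114,0],[-298,133,0],[-341,152,0],[-383,171,0],[-405,181,0],[-405,181,0]],"gripper":[255,255,255,255,255,255,255,255,255,255,255]}'
cat > look.py <<'E'
import sys
from h import *
from cell import env,viewer
n=sys.argv[1]; ims=[]
for k in ("top","scene"):
    c=viewer.read_camera(k); pickle.dump(c,open(f"pics/{k}{n}.pkl","wb"))
    g=c["img"][150:270,355:475] if k=="top" else c["img"][130:250,90:210]
    ims.append(cv2.resize(g,(400,400),interpolation=cv2.INTER_CUBIC))
cv2.imwrite(f"pics/look{n}.png",np.hstack(ims)[:,:,::-1])
from scipy.spatial.transform import Rotation as Ro
s=env.state(); ex=np.array([np.cos(.288),np.sin(.288),0]);ey=np.array([-ex[1],ex[0],0]);kp=np.array([.6037,-.2277,0])
r=s["ee_pos"]-kp; print("t",s["time"],"rel keeper x,y mm, z",(1000*np.array([r@ex,r@ey,r[2]])).round(1),"yaw",s["ee_rot"],"F",s["force"].round(1))
E
python3 look.py 1
```

```text
time: 2.2
ee_pos: [0.5196, -0.2521, 0.2987]
ee_rot: [-3.14, 0.002, 0.288]
force: [0.2, 0.3, -1.0]
grip_width: -0.0
t 2.3 rel keeper x,y mm, z [-87.5   3.1 299.6] yaw [-3.14049030e+00  9.30660276e-04  2.90329474e-01] F [ 0.4 -0.5  0.1]
```

View pics/look1.png

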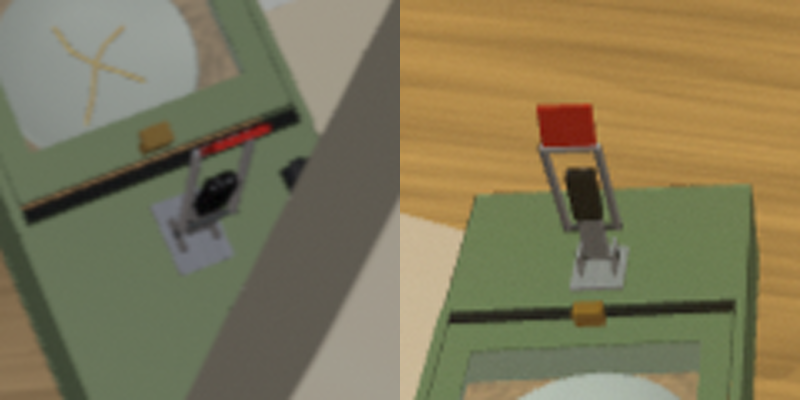

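The arm shows as the grey band at the right of the top crop. The claw and lever are untouched, with the red tab at (237,138) in the top crop and (567,125) in the scene crop. Now I descend behind the claw.

```bash
python3 -m jog '{"rotation":[[0,0,0],[0,0,0],[0,0,0],[0,0,0],[0,0,0]],"travel":[[0,0,40],[0,1,80],[0,1,115],[0,1,132],[0,1,132]],"gripper":[255,255,255,255,255]}'; python3 look.py 2
```

```text
time: 2.8
ee_pos: [0.5183, -0.2488, 0.1663]
ee_rot: [-3.139, 0.002, 0.292]
force: [0.3, -0.5, -0.4]
grip_width: 0.0
t 2.9 rel keeper x,y mm, z [-87.    2.7 169.5] yaw [ 3.14077515e+00 -6.16967400e-04  2.91649762e-01] F [-0.2 -0.5  0.9]
```

View pics/look2.png

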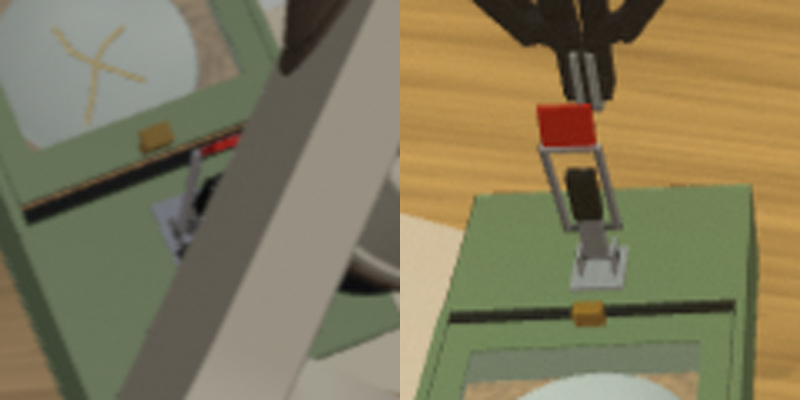

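The fingertips end at about (590,108) in the scene crop, pixel (147,162), just above the tab and behind it. I'll check that height.

Run:
```python
from h import *
S=pickle.load(open("pics/scene2.pkl","rb"))
ex=np.array([np.cos(.288),np.sin(.288),0]);ey=np.array([-ex[1],ex[0],0]);kp=np.array([.6037,-.2277,0])
for y in (-3,0,3):
  for z in (.14,.15,.16): print(y,z,proj(S,kp-.078*ex+.001*y*ey+[0,0,z]).round(1))
h=cv2.cvtColor(S["img"],cv2.COLOR_RGB2HSV)
for nm,lo,hi in (("tipdark",(0,0,0),(180,255,60)),):
    k=cv2.inRange(h,lo,hi); k[:, :115]=0;k[:,175:]=0;k[175:]=0
    ys,xs=np.nonzero(k); 
    for y in range(152,168): print(y,xs[ys==y].min() if (ys==y).any() else None,xs[ys==y].max() if (ys==y).any() else None)
```

```text
-3 0.14 [143.5 168.4]
-3 0.15 [142.7 163.8]
-3 0.16 [141.9 159.2]
0 0.14 [145.1 168.3]
0 0.15 [144.3 163.8]
0 0.16 [143.5 159.1]
3 0.14 [146.7 168.3]
3 0.15 [146.  163.7]
3 0.16 [145.2 159.1]
152 139 153
153 139 153
154 139 153
155 139 153
156 139 153
157 139 152
158 140 152
159 140 152
160 146 146
161 None None
162 None None
163 None None
164 None None
165 None None
166 None None
167 None None
```

```bash
python3 -m jog '{"rotation":[[0,0,0],[0,0,0],[0,0,0],[0,0,0],[0,0,0],[0,0,0],[0,0,0],[0,0,0],[0,0,0],[0,0,0],[0,0,0],[0,0,0]],"travel":[[12,1,3],[24,1,3],[36,1,3],[42,1,3],[48,1,3],[53,1,3],[58,1,3],[63,1,3],[68,1,3],[73,1,3],[73,1,3],[73,1,3]],"gripper":[255,255,255,255,255,255,255,255,255,255,255,255]}'; python3 look.py 3
```

```text
time: 4.1
ee_pos: [0.5896, -0.2304, 0.1652]
ee_rot: [-3.142, 0.0, 0.291]
force: [0.9, 0.3, -0.0]
grip_width: 0.0001
t 4.2 rel keeper x,y mm, z [-14.4   1.3 165.3] yaw [3.14150403e+00 1.42446921e-04 2.90755530e-01] F [-1.2  0.2 -0.2]
```

View pics/look3.png

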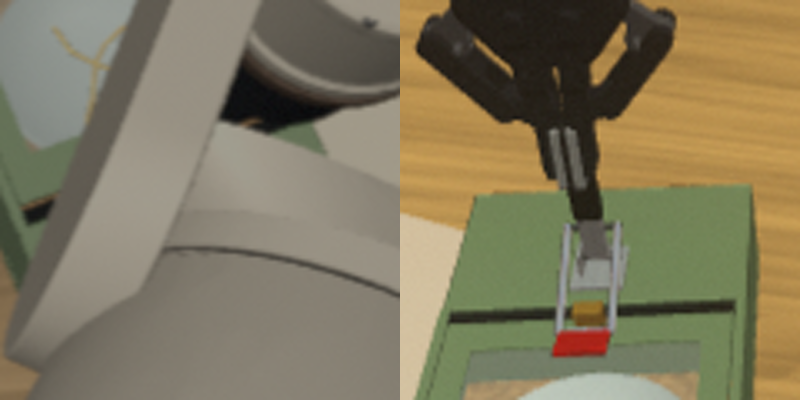

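The claw has flipped over: the bar, at (585,330) in the scene crop, lies just past the brass keeper at (588,312), with the tab beyond it. The lever is still upright. Next I go down in front of the lever and begin pushing it back.

```bash
python3 -m jog '{"rotation":[[0,0,0],[0,0,0],[0,0,0],[0,0,0],[0,0,0],[0,0,0],[0,0,0],[0,0,0],[0,0,0],[0,0,0],[0,0,0],[0,0,0]],"travel":[[0,0,15],[0,0,27],[0,0,27],[-10,0,27],[-22,0,27],[-27,0,27],[-32,0,27],[-37,0,28],[-42,0,29],[-47,0,31],[-51,0,33],[-51,0,33]],"gripper":[255,255,255,255,255,255,255,255,255,255,255,255]}'; python3 look.py 4
```

```text
time: 5.4
ee_pos: [0.5402, -0.2451, 0.1319]
ee_rot: [-3.141, 0.001, 0.291]
force: [0.2, -0.5, 0.5]
grip_width: -0.0001
t 5.5 rel keeper x,y mm, z [-65.4   1.2 132.2] yaw [-3.14143363e+00  2.74744481e-04  2.90616227e-01] F [ 0.  -0.1 -0.1]
```

View pics/look4.png

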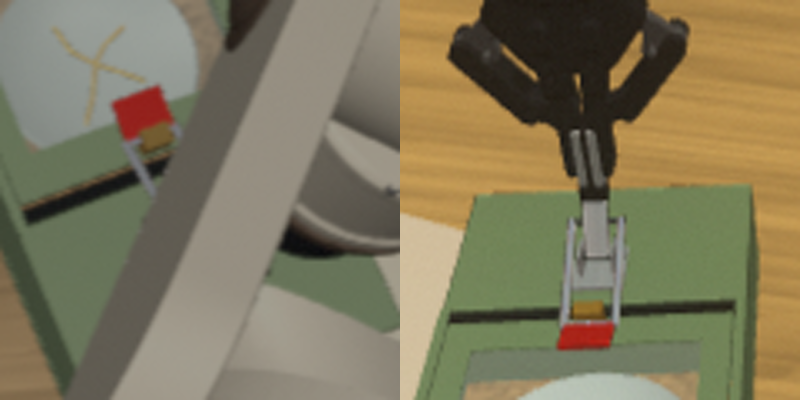

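The lever is tipping back under the fingers, and the claw bar has been drawn under the lip: the tab, at (585,335), now starts right beside the brass at (588,310). I continue to near dead centre.

```bash
python3 -m jog '{"rotation":[[0,0,0],[0,0,0],[0,0,0],[0,0,0],[0,0,0],[0,0,0],[0,0,0],[0,0,0]],"travel":[[-5,0,2],[-9,0,5],[-12,0,9],[-16,0,13],[-19,0,17],[-21,0,21],[-23,0,26],[-23,0,26]],"gripper":[255,255,255,255,255,255,255,255]}'; python3 look.py 5
```

```text
time: 6.3
ee_pos: [0.5181, -0.2516, 0.1053]
ee_rot: [-3.141, 0.001, 0.291]
force: [-0.1, 0.6, -0.0]
grip_width: 0.0001
t 6.4 rel keeper x,y mm, z [-88.4   1.2 106.1] yaw [-3.14129345e+00  4.48955338e-04  2.90781271e-01] F [-0.3  0.4  0.6]
```

View pics/look5.png

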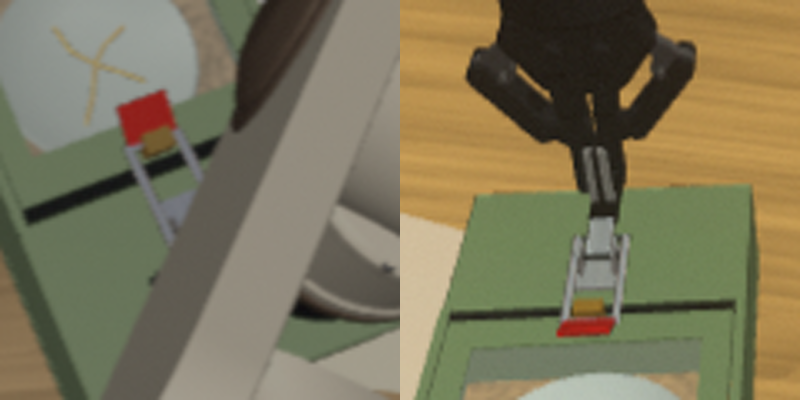

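The claw is level and its bar is hooked at the brass, at (588,308) in the scene crop; the lever is nearly flat. I press on down.

```bash
python3 -m jog '{"rotation":[[0,0,0],[0,0,0],[0,0,0],[0,0,0],[0,0,0]],"travel":[[-1,0,4],[-2,0,8],[-3,0,11],[-3,0,13],[-3,0,13]],"gripper":[255,255,255,255,255]}'; python3 -c "
from cell import env;s=env.state();print(s['force'],s['ee_pos'])"
```

```text
time: 6.9
ee_pos: [0.5157, -0.2526, 0.0935]
ee_rot: [3.142, 0.0, 0.291]
force: [-2.6, -0.3, 2.8]
grip_width: 0.0001
[-2.55909657 -0.27863466  2.83342368] [ 0.51569274 -0.25257603  0.09352346]
```

```bash
python3 -m jog '{"rotation":[[0,0,0],[0,0,0],[0,0,0]],"travel":[[0,0,1],[0,0,2],[0,0,2]],"gripper":[255,255,255]}'; python3 look.py 6
```

```text
time: 7.2
ee_pos: [0.5158, -0.2528, 0.0932]
ee_rot: [3.14, -0.0, 0.291]
force: [-11.5, 5.1, 27.4]
grip_width: 0.0
t 7.3 rel keeper x,y mm, z [-91.4   1.   93.2] yaw [ 3.14044618e+00 -2.52856766e-04  2.90917385e-01] F [-11.4   5.3  27.7]
```

View pics/look6.png

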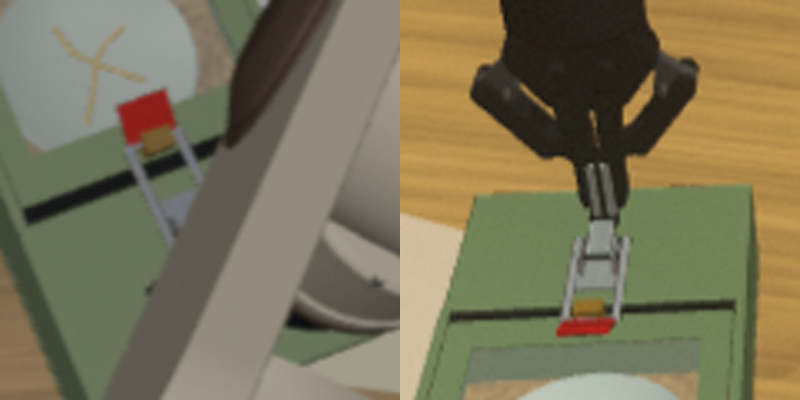

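The press reaches the lever's stop at 27 N, with the claw still hooked. I retreat straight up, then aside to the right, away from the indigo case.

```bash
python3 -m jog '{"rotation":[[0,0,0],[0,0,0],[0,0,0],[0,0,0],[0,0,0],[0,0,0],[0,0,0],[0,0,0],[0,0,0],[0,0,0],[0,0,0],[0,0,0]],"travel":[[0,0,-3],[0,0,-10],[0,0,-40],[0,0,-80],[0,0,-120],[0,0,-160],[0,0,-200],[-40,40,-210],[-80,80,-210],[-120,120,-210],[-140,150,-210],[-140,150,-210]],"gripper":[255,255,255,255,255,255,255,255,255,255,255,255]}'; python3 look.py 7
```

```text
time: 8.5
ee_pos: [0.4222, -0.4405, 0.3008]
ee_rot: [-3.142, 0.001, 0.287]
force: [0.9, 0.6, -1.1]
grip_width: -0.0
t 8.6 rel keeper x,y mm, z [-232.  -150.1  301. ] yaw [-3.14088093e+00  3.15178324e-04  2.88456396e-01] F [-0.1  0.4  0.3]
```

View pics/look7.png

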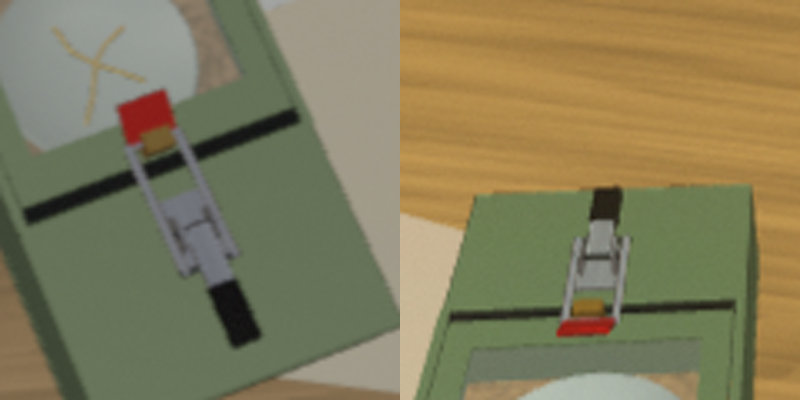

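The latch lies flat and shut: the grip runs from (225,285) to (247,343) in the top crop, and the bar is at the brass (157,138). I'll check the tip's position by triangulation, compare the indigo case with the first picture, and then hand in.

Run:
```python
from h import *
from cell import job
T=pickle.load(open("pics/top7.pkl","rb"));S=pickle.load(open("pics/scene7.pkl","rb"));T0=pickle.load(open("pics/top0.pkl","rb"));S0=pickle.load(open("pics/scene0.pkl","rb"))
ex=np.array([np.cos(.288),np.sin(.288),0]);ey=np.array([-ex[1],ex[0],0]);kp=np.array([.6037,-.2277,0])
X,e=tri(T,(429,253),S,(151.7,186.5)); r=X-kp; print("tip rel",(r@ex).round(4),(r@ey).round(4),X[2].round(4),e.round(4),"expected -0.1175, 0, .070-.0745")
for a,b,w in ((T,T0,(130,300,100,225)),(S,S0,(175,350,310,435))):
    d=np.abs(a["img"].astype(int)-b["img"])[w[0]:w[1],w[2]:w[3]].max(2); print("indigo diff px>40:",(d>40).sum())
print(job.job_done())
```

```text
tip rel -0.1167 -0.0004 0.0723 0.0008 expected -0.1175, 0, .070-.0745
indigo diff px>40: 0
indigo diff px>40: 0
the job is handed in; nothing more can be done
None
```

The sage-green case's latch is shut, and the job was handed in at about 8.6 s of robot time. With the gripper closed, I pushed the red-tabbed claw over until it fell past the keeper. I then swung the lever back so the bar drew under the lip, pressed it flat onto its stop (about 30 N at the wrist), and withdrew.

**Last checks, with the arm clear:**
- **Lever:** The tip is 116.7 mm behind the keeper and 72 mm high. Flat would be 117.5 mm and 70–74.5 mm.
- **Claw:** In both camera views the bar sits at the keeper, and the latch stayed shut after release.
- **Indigo case:** No pixels changed beyond the threshold in either view.

No check failed or disagreed. The pose readings jittered by about 2–3 mm during moves.

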